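Dispense one sample tin and set it on the balance

TASK

Swing the lever of the tin dispenser all the way to its stop and let it spring fully back, so that exactly one sample tin is pushed out onto the dispenser's front apron and the next one drops into its place. Then pick up that tin and set it down upright inside the ring marked on the balance's weighing plate, without pressing hard on the plate. Leave the other tins in the dispenser and do not disturb the jar, the spatula and the rubber stopper.

Things in the scene. Friction and masses are not known exactly. Their poses are not given: they have to be found in the camera images.
- dispenser: grey tin dispenser fixed to the bench, base 180 (x) x 70 (y) x 16 mm; origin on the bench under the middle of the square open-topped magazine (49 x 48 mm, top 65 mm above the bench). Tins are pushed out to its -x, roughly towards the robot, onto the flat apron (16 mm above the bench, 70 mm wide, to x = -90 mm). Behind the magazine a housing, 46 mm high, carries the lever
- magazine (a point): point on the magazine's floor, on its axis, 16 mm above the bench; the lowest tin stands on it
- exit (a point): point on the apron surface (16 mm above the bench) where the middle of the ejected tin comes to rest, give or take 5 mm; 51.5 mm in front of the magazine's axis. The ejected tin has free space on both its y sides
- lever_pivot (a point): lever's vertical hinge axis, at the underside of the lever's arm, 49 mm above the bench, 48 mm behind the magazine's axis
- lever_knob (a point): top centre of the lever's black upright round knob (16 mm diameter, 34 mm free height above the arm), 90 mm above the bench, 85 mm from the pivot; moves with the lever. At rest it is 37 mm in +x and 77 mm in +y of the pivot, dispenser's frame. The arm is a flat bar 14 mm wide, 6 mm thick, top 57 mm above the bench
- lever (a joint): angle of the lever, rad: 0 at rest, 0.9 at its stop. It grows as the knob swings anticlockwise seen from above: the knob moves in the dispenser's -x direction (74 mm in all), the same way as the tin. A spring returns it: about 1.5 N at the knob to start it, 5 to 6 N at the stop
- tin_a: lidded round aluminium sample tin, 36 mm diameter, 12 mm high, about 25 g; origin at the centre of its underside. Lowest in the magazine at the start: the one that is dispensed
- tin_b: same tin, second from below in the magazine; drops onto the magazine's floor when the lever has returned
- tin_c: same tin, uppermost in the magazine
- balance: white top-pan laboratory balance fixed to the bench, 215 (x) x 165 (y) mm; origin on the bench under the middle of its housing; display at its -x end
- weigh_plate: round steel weighing plate of the balance, 110 mm diameter, gives slightly when pressed; origin at the centre of its upper surface, 70 mm above the bench, 30 mm in +x of the balance's origin. A ring line of 60 mm diameter is marked about its centre
- reagent_jar: bystander: white jar with black cap, 64 mm diameter, 115 mm high, origin under its centre
- spatula: bystander: thin steel lab spatula lying on the bench, 175 mm long, 6 to 11 mm wide, origin at its middle
- stopper: bystander: black rubber stopper, 36 mm diameter, 30 mm high, origin under its centre
Things that resemble listed ones, but are neither listed nor needed, are in the scene too. What is shaped like the dispenser but blue or purple is not meant.

How it is judged:
On the way, in this order (a step that is already met when the one before it is completed fails the run):
1. the lever is at its stop and the lowest tin stands out on the apron (value of joint lever above 0.85 rad and x of tin_a in the frame of dispenser below -0.043 m), for 0.1 s.
2. the lever has sprung back to rest (value of joint lever below 0.06 rad), for 0.2 s.
At the end, for the whole second after the job is handed in: The dispensed tin stands at rest, lid up, on the weighing plate with its centre within 14 mm of the plate's centre; the lever is back at rest (under 0.06 rad); the second tin lies on the magazine's floor and the third on top of it (horizontal distance between tin_a and weigh_plate below 0.014 m and z of tin_a in the frame of weigh_plate between -0.003 and 0.003 m and angle between tin_a's own z axis and vertical below 0.1 rad and linear speed of tin_a below 0.02 m/s and value of joint lever below 0.06 rad and distance between tin_b and magazine below 0.006 m and horizontal distance between tin_c and magazine below 0.006 m and z of tin_c in the frame of magazine below 0.018 m); the robot touches nothing.
It fails at once if a second tin leaves the magazine (horizontal distance between any of tin_b, tin_c and magazine above 0.012 m or z of tin_c in the frame of magazine above 0.035 m).
It fails at once if the weighing plate is pressed with more than 20 N (contact force between weigh_plate and anything else above 20 N).
It fails at once if a bystander is moved more than 20 mm (distance of any of reagent_jar, spatula, stopper from where it was at the start of the episode above 0.02 m).
It also fails if it takes over 58 s, if anything falls off the work surface, if the arm or the gripper's body presses on something with over 40 N, if the wrist force passes 120 N, or if a joint passes its speed limit or range.

ROBOT

A 6-joint arm with a two-finger parallel gripper is mounted at the origin on the work surface. World frame = base frame: x ahead of the robot, y to its left, z up, the work surface at z = 0. Lengths are in m, angles in rad, forces in N, time in s.
With the tool pointing down it reaches from about 0.25 to 0.775 m from the base axis. Payload 8.9 kg.
Tool frame: the origin (TCP) lies between the finger pads; the fingertips stand 8 mm ahead of it and the grasp point (between the pads) lies 11 mm behind it; z points along the fingers, y is the line along which they close (so a half turn about z gives the same grasp; the last joint's range is limited). The gripper opens to 85 mm and grips with 20 to 120 N. Pads are 22 mm wide; open, the fingers measure 114 mm over their backs; the gripper's body (76 mm by 85 mm) begins 54 mm behind the grasp point. The pads swing forward as they close: fully open they stand 13 mm farther back than shut.
Start: joints at [-1.463, 0.291, -0.153, 1.127, 0, 1.431], TCP at [0.128, -0.509, 0.239] pointing down, gripper open.
Joint ranges: [-2.52, 2.52], [-0.91, 1.74], [-1.3, 1.37], [-1.96, 2.02], [-1.52, 1.47], [-3.14, 3.14]. Speed limits (rad/s): [2.22, 2.22, 2.79, 3.14, 3.14, 3.14].

INTERFACE

Orientations are given as a 3x3 rotation matrix whose columns are the frame's x, y, z axes.
In Python, from rig import observe, camera, close_job gives the robot as it stands.
- The arm moves only by the tool jog_arm, never from a script. Its arguments are lists of equal length, an entry for each row: "turn": the turn, a rotation vector about the tool's x, y, z in rad, a list of three; "delta_pos": the shift along the tool's x, y, z in mm, a list of three; "fingers": the closure, from 0 (fully open) to 1 (shut). In form: {"turn": [[rx, ry, rz], ...], "delta_pos": [[tx, ty, tz], ...], "fingers": [fingers, ...]}. A call has 1 to 12 rows; each row is the pose to reach, as a shift and turn from the pose commanded when the call began, along the tool's axes at that moment; what a row does not reach only later rows make up. A row lasts 1/8 s, in which the tool goes at most 62.5 mm and 10.7 degrees, less where a joint would pass 70% of its speed; a pose out of reach is approached as far as the arm can. A call with a gripper value outside its range is refused whole. The fingers move at their own pace and stop on an object; "squeeze" is the grip in N (left out, the last holds). Time passes only in rows, so rows that repeat a pose let the fingers close. It gives the time, the measured TCP pose, the force, the opening and the grip force at its end, in the units of the state.
- observe(): the state, without advancing time (a new reading comes with each control period).
- camera(name): name is "side" or "top"; returns a dict with "frame" (420x560x3 uint8, red, green, blue), "fx", "fy", "cx", "cy" (pixels), "T" (4x4, takes a point from camera to world coordinates). Camera axes: x right, y down, z forward; pixel columns grow to the right and rows downward; lengths in m; the calibration is good to about 2 mm. A picture is of the moment at which its call begins. There is no depth.
- close_job(): hands the job in; it is judged then, once.
The state is a dict: "t": time; "qpos": joint angles; "qvel": joint speeds; "effort": joint torques, N m; "ee_pos": TCP position; "eef_rot": TCP orientation; "ft_force": force on the tool from outside, world axes, zero at the start; "torque": the same for the moment, N m; "width": finger opening in m; "finger_force": force on a finger pad.
Only numpy, scipy, OpenCV 4.12 (cv2) and the standard library are available. Lean on these libraries where they do the work, as an engineer would, in place of code of your own. Each camera call takes 0.05 s, during which the arm holds its last target. There are 200 camera calls.

## Working session

There is one attempt and no reset: what is moved stays moved. The work goes in short steps, Python scripts to look and compute and a tool call to move; the robot and the scene stay as the last step left them, time stands still between calls to the robot, and variables do not carry over. Pictures are saved under pics/ and viewed, at most 10 in all, crops included, and the job is handed in when it is done.

Besides the shell and the picture viewer there is one more tool, called after ">>>" as a command line: name --argument value ..., lists and objects as JSON in quotes. jog_arm: Moves the arm, as the interface text tells. Its arguments: {"type":"object","properties":{"turn":{"type":"array"},"delta_pos":{"type":"array"},"fingers":{"type":"array"},"squeeze":{"type":"number"}},"required":["turn","delta_pos","fingers"]}

```bash
mkdir -p pics; cat > h.py <<'E'
import numpy as np,cv2
from rig import observe,camera,close_job
def ray(c,u,v,z):
    T=c["T"];d=T[:3,:3]@np.array([(u-c["cx"])/c["fx"],(v-c["cy"])/c["fy"],1]);o=T[:3,3]
    return o+d*(z-o[2])/d[2]
def proj(c,p):
    q=np.linalg.inv(c["T"])@np.append(p,1);return c["fx"]*q[0]/q[2]+c["cx"],c["fy"]*q[1]/q[2]+c["cy"]
def save(c,n,crop=None,s=1):
    f=c["frame"][:,:,::-1]
    if crop: x0,y0,x1,y1=crop;f=f[y0:y1,x0:x1]
    cv2.imwrite("pics/"+n,cv2.resize(f,None,fx=s,fy=s,interpolation=cv2.INTER_CUBIC))
E
python3 - <<'E'
from h import *
import pickle
for n in("top","side"):
    c=camera(n);save(c,n+"0.png");pickle.dump(c,open(n+".pkl","wb"));print(n,c["fx"],c["T"].round(3).tolist())
o=observe();print(o["t"],o["ee_pos"],o["eef_rot"],o["width"])
E
```

```text
top 447.15897935298705 [[0.008, -0.985, 0.174, 0.409], [-1.0, -0.01, -0.01, -0.049], [0.012, -0.174, -0.985, 1.192], [0.0, 0.0, 0.0, 1.0]]
side 423.57936477232477 [[-0.993, -0.072, 0.099, 0.491], [-0.122, 0.58, -0.805, 0.781], [0.001, -0.811, -0.585, 0.696], [0.0, 0.0, 0.0, 1.0]]
0.1 [ 0.12823506 -0.50871427  0.23879836] [[ 9.69695094e-01  2.44318256e-01 -1.23324965e-04]
 [ 2.44318236e-01 -9.69694438e-01  1.13891122e-03]
 [ 1.58669270e-04 -1.13452716e-03 -9.99999344e-01]] 0.08558715717167413
```

View pics/top0.png

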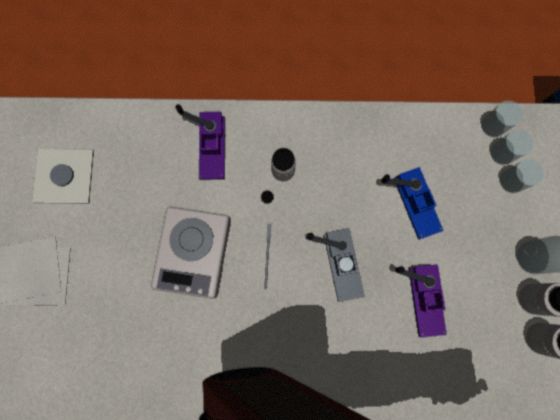

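View pics/side0.png

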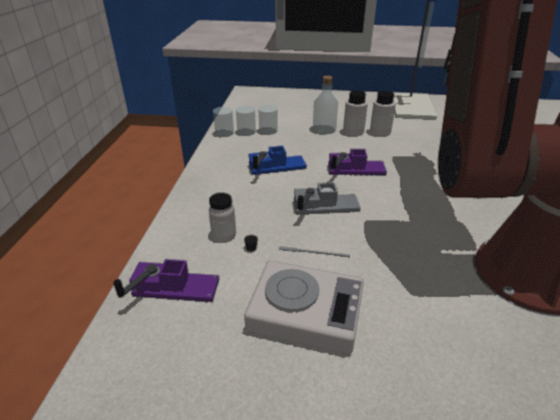

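The top view (+x up, +y left) shows four dispenser-shaped units: grey (345,265), blue (420,203), purple (212,145) and purple (428,300). Only the grey one fits the description. Its knob is at about (310,237). The balance plate is at about (191,239), the stopper at (267,197), the spatula at (267,255) and the jar at (283,160). I'll confirm the grey one in an enlarged crop and measure.

```bash
python3 - <<'E'
from h import *
import pickle
c=pickle.load(open("top.pkl","rb"))
save(c,"disp.png",(290,210,380,310),6)
f=c["frame"];hsv=cv2.cvtColor(f,cv2.COLOR_RGB2HSV)
for n,(x0,y0,x1,y1) in {"disp":(318,222,372,306)}.items():
    print(f[275:300:8,335:358:4].tolist(), f[240,380:384].tolist())
# plate: dark-ish circle
g=cv2.cvtColor(f,cv2.COLOR_RGB2GRAY)[205:275,155:230]
g4=cv2.resize(g,None,fx=6,fy=6,interpolation=cv2.INTER_CUBIC)
for r in((20,30),(9,16)):
    print(cv2.HoughCircles(g4,cv2.HOUGH_GRADIENT,2,200,param1=60,param2=20,minRadius=r[0]*6,maxRadius=r[1]*6))
for s in [(190.6,238.5)]: print(ray(c,*s,0.07))
E
```

```text
[[[106, 112, 117], [75, 79, 81], [104, 110, 114], [101, 105, 112], [97, 104, 110], [98, 104, 109]], [[95, 100, 103], [106, 111, 116], [106, 111, 117], [102, 109, 115], [103, 111, 115], [102, 109, 114]], [[109, 108, 103], [105, 108, 115], [105, 109, 116], [102, 107, 113], [101, 106, 113], [101, 107, 110]], [[155, 154, 146], [99, 106, 110], [102, 109, 114], [109, 114, 114], [124, 124, 121], [148, 142, 137]]] [[152, 149, 143], [156, 153, 145], [153, 148, 141], [151, 148, 141]]
[[[227.  203.  125.6]]]
[[[321.  337.   90.4]
  [375.   91.   61.2]
  [ 99.  313.   86. ]]]
[0.54307637 0.18043948 0.07      ]
```

View pics/disp.png

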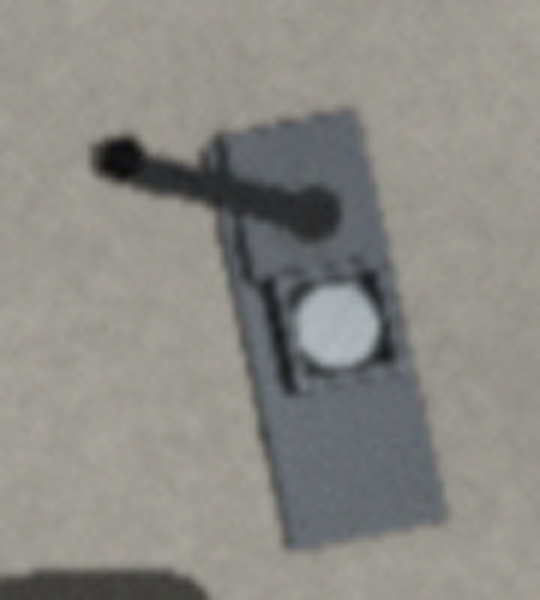

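The crop confirms the grey dispenser. Its knob is at crop pixel (122,158), the pivot at (314,213), the top tin at (338,326), and the front apron corners at (290,550) and (446,520). The only bright tin is in the magazine.

```bash
cat > m.py <<'E'
from h import *
import pickle
from scipy.optimize import least_squares
c=pickle.load(open("top.pkl","rb"));s=pickle.load(open("side.pkl","rb"))
P=[((122,158),.09,(-.048*-1+.037,.077)),((314,213),.057,(.048,0)),((338,326),.052,(0,0)),((290,550),.016,(-.09,.035)),((446,520),.016,(-.09,-.035))]
W=np.array([ray(c,290+(u+.5)/6-.5,210+(v+.5)/6-.5,z)[:2] for (u,v),z,_ in P]);L=np.array([l for *_,l in P])
def R(a): return np.array([[np.cos(a),-np.sin(a)],[np.sin(a),np.cos(a)]])
r=least_squares(lambda p:(L@R(p[2]).T+p[:2]-W).ravel(),[.5,-.15,0])
D=r.x
if __name__=="__main__":
    print(W.round(4),D,(r.fun*1e3).round(1))
    for n,l in dict(knob=(.085,.077),pivot=(.048,0),exit=(-.0515,0)).items(): print(n,R(D[2])@l+D[:2])
    print("side proj knob",proj(s,[*(R(D[2])@(.085,.077)+D[:2]),.09]),"plate ctr",ray(c,192.4,238.4,.07))
    g=cv2.cvtColor(s["frame"],cv2.COLOR_RGB2GRAY)[255:325,250:335]
    print("plate in side",proj(s,ray(c,192.4,238.4,.07)))
    save(s,"side_c.png",(245,170,365,320),4)
    # camera y edge: balance plate dark mask
    for cc,(x0,y0,x1,y1),n in((c,(160,208,222,266),"top"),(s,(262,266,324,312),"side")):
        g=cc["frame"][y0:y1,x0:x1].mean(2);m=((g<140)&(g>60)).astype(np.uint8)
        k,_=cv2.findContours(m,cv2.RETR_EXTERNAL,cv2.CHAIN_APPROX_NONE);k=max(k,key=cv2.contourArea)
        (u,v),ax,an=cv2.fitEllipse(cv2.convexHull(k));print(n,u+x0,v+y0,ax,ray(cc,u+x0,v+y0,.07))
E
python3 m.py
```

```text
[[ 0.5499 -0.1188]
 [ 0.5314 -0.2025]
 [ 0.484  -0.2127]
 [ 0.39   -0.1957]
 [ 0.4033 -0.2633]] [ 0.48406493 -0.21176141  0.20639257] [ 1.6 -0.2 -0.3  0.6  0.1  1.  -1.2 -0.2 -0.1 -1.1]
knob [ 0.5514813  -0.11897653]
pivot [ 0.53104621 -0.20192475]
exit [ 0.43365794 -0.22231532]
side proj knob (np.float64(299.4938389627839), np.float64(195.66854087574637)) plate ctr [0.54337193 0.17593127 0.07      ]
plate in side (np.float64(290.757630938326), np.float64(284.7181080474578))
top 190.91492462158203 238.85255432128906 (43.31272888183594, 45.130985260009766) [0.54219165 0.17960846 0.07      ]
side 291.3938159942627 290.5866012573242 (43.75533676147461, 55.52241134643555) [0.54046809 0.19177254 0.07      ]
```

View pics/side_c.png

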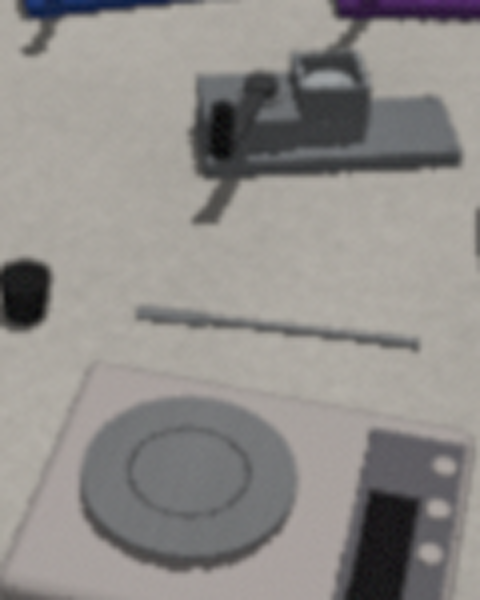

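Side crop: the knob is at about (301,196), which matches the prediction of (299.5,195.7), so the dispenser pose is good. The plate's ring is centred at about (292,288). Next I'll move, fingers shut, above a point behind the knob on its +x side.

>>> jog_arm --turn '[[0, 0, 0.043], [0, 0, 0.043], [0, 0, 0.043], [0, 0, 0.043], [0, 0, 0.043], [0, 0, 0.043], [0, 0, 0.043], [0, 0, 0.043], [0, 0, 0.043], [0, 0, 0.043], [0, 0, 0.043], [0, 0, 0.043]]' --delta_pos '[[54, -28, 0], [108, -55, 0], [161, -83, 0], [215, -110, 0], [269, -138, 0], [323, -165, 0], [376, -193, 0], [430, -220, 0], [484, -248, 0], [538, -275, 0], [538, -275, 0], [538, -275, 0]]' --fingers '[1, 1, 1, 1, 1, 1, 1, 1, 1, 1, 1, 1]'

```text
t: 1.6
ee_pos: [0.5823, -0.1108, 0.2387]
eef_rot: [[0.979, 0.203, -0.001], [0.203, -0.979, 0.0], [-0.001, -0.0, -1.0]]
ft_force: [-0.6, -0.3, -0.3]
width: -0.0001
finger_force: 0.0
```

>>> jog_arm --turn '[[0, 0, 0], [0, 0, 0], [0, 0, 0], [0, 0, 0], [0, 0, 0], [0, 0, 0]]' --delta_pos '[[0, 0, 40], [0, 0, 80], [0, 0, 120], [0, 0, 150], [0, 0, 166], [0, 0, 166]]' --fingers '[1, 1, 1, 1, 1, 1]'

```text
t: 2.35
ee_pos: [0.5819, -0.1116, 0.073]
eef_rot: [[0.98, 0.201, -0.001], [0.201, -0.98, 0.0], [-0.001, -0.001, -1.0]]
ft_force: [0.5, 0.8, 0.6]
width: 0.0
finger_force: 0.0
```

```bash
python3 - <<'E'
from h import *
c=camera("side");save(c,"p1.png",(245,110,365,220),5)
o=observe();print(o["t"],o["ee_pos"],o["ft_force"])
E
```

```text
2.4 [ 0.58272391 -0.11158303  0.07389482] [ 0.390393    0.57817531 -0.19831631]
```

View pics/p1.png

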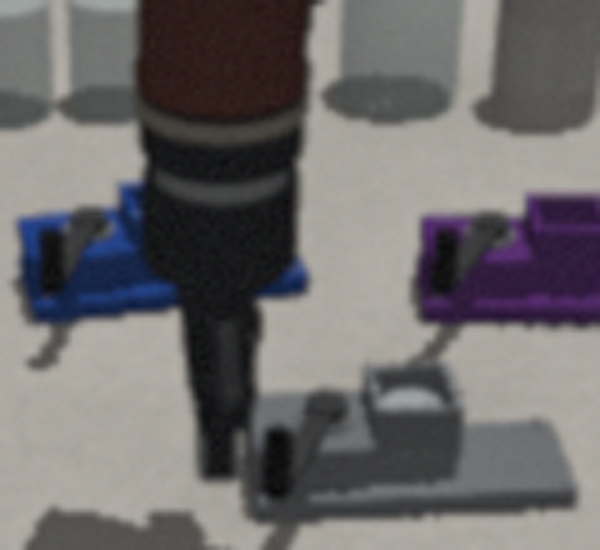

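The closed fingers (crop ~(218,470)) stand on the +x side of the knob (crop ~(278,465)). Now I'll push the knob towards -x.

>>> jog_arm --turn '[[0, 0, 0], [0, 0, 0], [0, 0, 0], [0, 0, 0], [0, 0, 0], [0, 0, 0], [0, 0, 0], [0, 0, 0], [0, 0, 0]]' --delta_pos '[[-10, 0, 0], [-20, 0, 0], [-30, 0, 0], [-40, 0, 0], [-50, 0, 0], [-60, 0, 0], [-70, 0, 0], [-78, 0, 0], [-78, 0, 0]]' --fingers '[1, 1, 1, 1, 1, 1, 1, 1, 1]'

```text
t: 3.52
ee_pos: [0.5076, -0.1279, 0.0747]
eef_rot: [[0.979, 0.202, 0.004], [0.202, -0.979, -0.002], [0.004, 0.003, -1.0]]
ft_force: [4.4, -1.2, -1.0]
width: 0.0001
finger_force: 2.2
```

>>> jog_arm --turn '[[0, 0, 0], [0, 0, 0], [0, 0, 0]]' --delta_pos '[[-3, 0, 0], [-5, 0, 0], [-5, 0, 0]]' --fingers '[1, 1, 1]'

```text
t: 3.9
ee_pos: [0.5034, -0.1291, 0.0748]
eef_rot: [[0.979, 0.202, 0.005], [0.202, -0.979, -0.002], [0.004, 0.003, -1.0]]
ft_force: [6.0, -3.1, -0.7]
width: -0.0002
finger_force: 2.7
```

>>> jog_arm --turn '[[0, 0, 0], [0, 0, 0], [0, 0, 0]]' --delta_pos '[[-2, 0, 0], [-4, 0, 0], [-4, 0, 0]]' --fingers '[1, 1, 1]'

```text
t: 4.28
ee_pos: [0.4998, -0.1301, 0.0749]
eef_rot: [[0.979, 0.202, 0.006], [0.202, -0.979, -0.003], [0.005, 0.004, -1.0]]
ft_force: [6.8, -3.7, -1.1]
width: -0.0
finger_force: 3.0
```

>>> jog_arm --turn '[[0, 0, 0], [0, 0, 0], [0, 0, 0]]' --delta_pos '[[-2, 0, 0], [-3, 0, 0], [-3, 0, 0]]' --fingers '[1, 1, 1]'

```text
t: 4.65
ee_pos: [0.4978, -0.1307, 0.075]
eef_rot: [[0.979, 0.202, 0.007], [0.202, -0.979, -0.003], [0.007, 0.004, -1.0]]
ft_force: [9.5, -2.5, -4.1]
width: -0.0002
finger_force: 4.8
```

```bash
python3 - <<'E'
from h import *
c=camera("top");save(c,"p2.png",(290,210,380,310),6)
o=observe();print(o["t"],o["ee_pos"],o["ft_force"])
E
```

```text
4.7 [ 0.49776702 -0.13066437  0.07495682] [10.2054241  -2.76069906 -4.83608592]
```

View pics/p2.png

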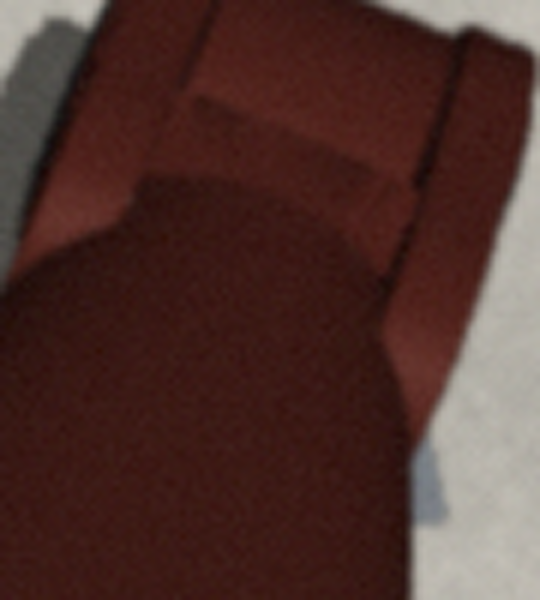

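The arm hides the scene in this view, but TCP x in the dispenser frame is 30 mm, as predicted for the stop, and the force is rising steeply. I'll press slightly more, then back off smoothly.

>>> jog_arm --turn '[[0, 0, 0], [0, 0, 0], [0, 0, 0]]' --delta_pos '[[-2, 0, 0], [-3, 0, 0], [-3, 0, 0]]' --fingers '[1, 1, 1]'

```text
t: 5.08
ee_pos: [0.4972, -0.131, 0.0752]
eef_rot: [[0.979, 0.203, 0.012], [0.203, -0.979, -0.002], [0.011, 0.004, -1.0]]
ft_force: [19.4, -0.1, -10.7]
width: -0.0
finger_force: 9.6
```

```bash
python3 - <<'E'
from h import *
c=camera("side");save(c,"p3.png",(245,110,365,220),5)
E
```

```text
(no output)
```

View pics/p3.png

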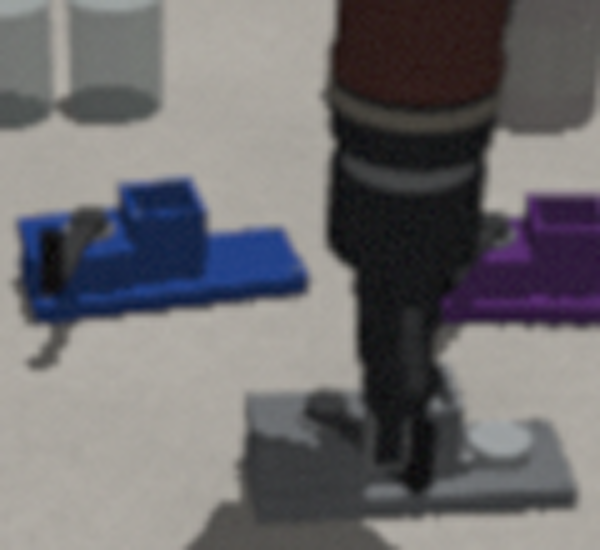

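The tin (crop ~(500,440)) is out on the apron and the lever is at its stop. I'll return the lever with control, then lift and swing aside for a clear view.

>>> jog_arm --turn '[[0, 0, 0], [0, 0, 0], [0, 0, 0], [0, 0, 0], [0, 0, 0], [0, 0, 0], [0, 0, 0], [0, 0, 0], [0, 0, 0], [0, 0, 0], [0, 0, 0]]' --delta_pos '[[10, 0, 0], [20, 0, 0], [30, 0, 0], [40, 0, 0], [50, 0, 0], [60, 0, 0], [70, 0, 0], [80, 0, 0], [90, 0, 0], [100, 0, 0], [100, 0, 0]]' --fingers '[1, 1, 1, 1, 1, 1, 1, 1, 1, 1, 1]'

```text
t: 6.5
ee_pos: [0.5903, -0.1094, 0.0732]
eef_rot: [[0.979, 0.203, 0.0], [0.203, -0.979, -0.0], [0.0, 0.0, -1.0]]
ft_force: [0.4, -0.6, -1.1]
width: 0.0002
finger_force: 0.0
```

>>> jog_arm --turn '[[0, 0, 0], [0, 0, 0], [0, 0, 0], [0, 0, 0], [0, 0, 0], [0, 0, 0], [0, 0, 0], [0, 0, 0]]' --delta_pos '[[0, 0, -40], [0, 0, -90], [0, 0, -140], [0, -50, -150], [0, -100, -150], [0, -150, -150], [0, -200, -150], [0, -200, -150]]' --fingers '[0.5, 0, 0, 0, 0, 0, 0, 0]'

```text
t: 7.5
ee_pos: [0.5479, 0.0891, 0.2234]
eef_rot: [[0.979, 0.206, -0.001], [0.206, -0.979, 0.001], [-0.0, -0.001, -1.0]]
ft_force: [-0.0, -1.6, 0.1]
width: 0.0854
finger_force: 0.0
```

```bash
python3 - <<'E'
from m import *
c=camera("top");s=camera("side");pickle.dump((c,s),open("after.pkl","wb"))
a=c["frame"][210:310,290:380];b=s["frame"][150:220,280:370]
k=lambda i,f:cv2.resize(i[:,:,::-1],None,fx=f,fy=f,interpolation=cv2.INTER_CUBIC)
A=k(a,4);B=k(b,4);I=np.zeros((400,720,3),np.uint8);I[:400,:360]=A;I[:280,360:]=B;cv2.imwrite("pics/p4.png",I)
for cc,(x0,y0,x1,y1) in((c,(325,268,372,300)),(s,(330,185,365,210))):
    g=cc["frame"][y0:y1,x0:x1];m=((g.min(2)>140)&(g[:,:,2].astype(int)>=g[:,:,0])).astype(np.uint8)
    k_,_=cv2.findContours(m,cv2.RETR_EXTERNAL,cv2.CHAIN_APPROX_NONE);q=max(k_,key=cv2.contourArea)
    (u,v),ax,_=cv2.fitEllipse(q);u+=x0;v+=y0;w=ray(cc,u,v,.028);print(u,v,ax,w,R(D[2]).T@(w[:2]-D[:2]))
print(observe()["t"])
E
```

```text
347.8947124481201 284.3015556335449 (27.244483947753906, 33.22237014770508) [ 0.43328449 -0.2204662   0.028     ] [-0.05148658  0.00188641]
344.64261531829834 196.91012859344482 (6.228557109832764, 10.81585693359375) [ 0.43115693 -0.22056436  0.028     ] [-0.05358911  0.00222633]
7.6
```

View pics/p4.png

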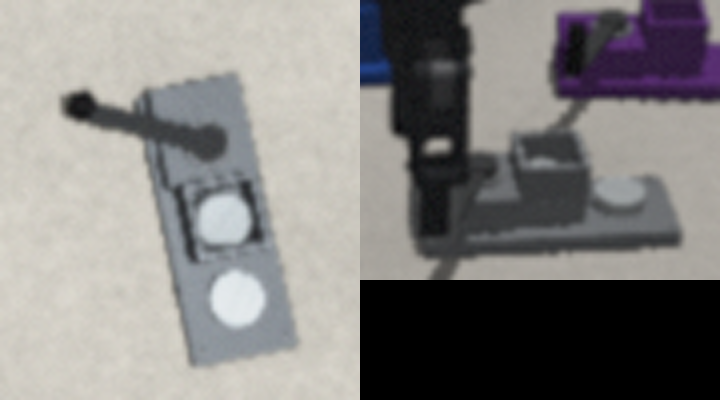

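The lever is back at rest (knob at crop (80,104), as at the start). The dispensed tin is at crop (238,298), i.e. top pixel (349.1,284.1), which is dispenser x -51.5, y about 0. I'll move over it and descend.

>>> jog_arm --turn '[[0, 0, 0], [0, 0, 0], [0, 0, 0], [0, 0, 0], [0, 0, 0], [0, 0, 0], [0, 0, 0], [0, 0, 0], [0, 0, 0], [0, 0, 0]]' --delta_pos '[[-30, 47, 0], [-60, 94, 0], [-90, 141, 0], [-120, 188, 0], [-150, 235, 0], [-176, 281, 0], [-176, 281, 40], [-176, 281, 90], [-176, 281, 130], [-176, 281, 130]]' --fingers '[0.3, 0.3, 0.3, 0.3, 0.3, 0.3, 0.3, 0.3, 0.3, 0.3]'

```text
t: 8.85
ee_pos: [0.4313, -0.2243, 0.0913]
eef_rot: [[0.98, 0.2, -0.005], [0.201, -0.98, 0.003], [-0.004, -0.004, -1.0]]
ft_force: [0.8, -0.4, 0.2]
width: 0.06
finger_force: 0.0
```

```bash
python3 - <<'E'
from m import *
o=observe();p=o["ee_pos"];print(o["t"],p,o["width"],R(D[2]).T@(p[:2]-D[:2]))
c,s=pickle.load(open("after.pkl","rb"))
g=c["frame"][268:300,333:365].min(2);m=(g>165).astype(np.uint8)
n,l,st,ct=cv2.connectedComponentsWithStats(m)
for i in range(1,n):
  if st[i,4]>40:
    w=ray(c,*(ct[i]+[333,268]),.028);print(st[i],ct[i]+[333,268],w,R(D[2]).T@(w[:2]-D[:2]))
print("plate ring side ray",ray(s,291.9,287.7,.07))
E
```

```text
8.85 [ 0.43125726 -0.22429088  0.09125165] 0.06001681203738136 [-0.05425458 -0.00144166]
[26  0  6 26 90] [362.36666667 276.93333333] [ 0.45240859 -0.25822147  0.028     ] [-0.04050556 -0.03898667]
[  9   9  15  15 163] [348.99386503 284.19631902] [ 0.43357567 -0.22330624  0.028     ] [-0.05178359 -0.00095303]
plate ring side ray [0.5402504  0.18383893 0.07      ]
```

>>> jog_arm --turn '[[0, 0, 0], [0, 0, 0], [0, 0, 0], [0, 0, 0], [0, 0, 0]]' --delta_pos '[[2, 0, 25], [2, 0, 45], [2, 0, 58], [2, 0, 65], [2, 0, 65]]' --fingers '[0.3, 0.3, 0.3, 0.3, 0.3]'

```text
t: 9.48
ee_pos: [0.4358, -0.2244, 0.0286]
eef_rot: [[0.979, 0.202, 0.0], [0.202, -0.979, -0.0], [0.0, 0.0, -1.0]]
ft_force: [-0.6, -0.4, 0.8]
width: 0.0601
finger_force: 0.0
```

>>> jog_arm --turn '[[0, 0, 0], [0, 0, 0], [0, 0, 0], [0, 0, 0], [0, 0, 0], [0, 0, 0]]' --delta_pos '[[0, 0, 0], [0, 0, 0], [0, 0, 0], [0, 0, 0], [0, 0, 0], [0, 0, 0]]' --fingers '[0.5, 0.6, 0.7, 0.7, 0.7, 0.7]' --squeeze 25

```text
t: 10.22
ee_pos: [0.436, -0.2244, 0.0291]
eef_rot: [[0.979, 0.202, 0.001], [0.202, -0.979, -0.001], [0.001, 0.001, -1.0]]
ft_force: [-1.0, 1.0, 5.6]
width: 0.0345
finger_force: 24.3
```

>>> jog_arm --turn '[[0, 0, 0], [0, 0, 0], [0, 0, 0], [0, 0, 0]]' --delta_pos '[[0, 0, -8], [0, 0, -16], [0, 0, -25], [0, 0, -25]]' --fingers '[0.7, 0.7, 0.7, 0.7]'

```text
t: 10.72
ee_pos: [0.4362, -0.2245, 0.0542]
eef_rot: [[0.979, 0.202, 0.001], [0.202, -0.979, -0.001], [0.001, 0.001, -1.0]]
ft_force: [0.0, 0.5, 0.1]
width: 0.0343
finger_force: 24.9
```

```bash
python3 - <<'E'
from h import *
s=camera("side");save(s,"p5.png",(310,120,390,220),6)
print(proj(s,[.4355,-.2244,.054+.011]))
E
```

```text
(np.float64(344.2584070577378), np.float64(184.96010255656034))
```

View pics/p5.png

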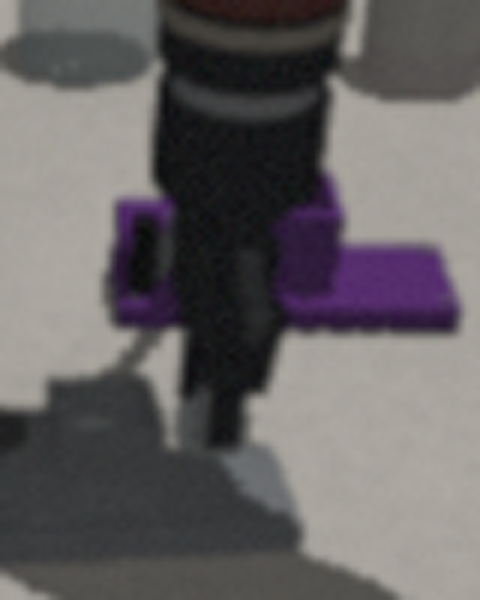

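```bash
python3 - <<'E'
from m import *
s=camera("side")
print("p1 tip",proj(s,[.5827,-.1116,.066]))
f=s["frame"].astype(int)
print("tin ctr/side",[tuple(np.round(proj(s,[x,-.2245,z]),1)) for x in(.418,.436,.454) for z in(.041,.053)])
for v in range(176,204,2): print(v,' '.join(f"{int(a.mean()):3d}" for a in f[v,334:366]))
c=camera("top");g=c["frame"].astype(int).mean(2)
print("top tin",proj(c,[.436,-.2245,.053]),proj(c,[.4336,-.2233,.028]))
for v in range(268,296,3): print(v,' '.join(f"{int(a):3d}" for a in g[v,335:366]))
E
```

```text
p1 tip (np.float64(286.9715579633009), np.float64(204.11958851398117))
tin ctr/side [(np.float64(349.8), np.float64(192.6)), (np.float64(350.2), np.float64(189.0)), (np.float64(343.3), np.float64(192.2)), (np.float64(343.7), np.float64(188.6)), (np.float64(336.9), np.float64(191.7)), (np.float64(337.2), np.float64(188.1))]
176  80  84 106 143 160 146 102  53  23  22  22  22  12  18  21  24  27  33  35  35  30  30  64 113 149 151 148 145 146 151 152 148
178 108 138 149 161 162 144  93  38  20  15  22  25  21  23  18  21  25  25  21  23  24  45 100 150 164 164 163 162 162 162 163 162
180 148 162 165 163 163 143  83  30  21  24  19  21  17  20  23  21  24  21  23  20  33  80 132 162 166 163 162 161 164 163 164 164
182 127 153 160 161 156 130  72  23  20  21  23  23  17  21  16  26  22  21  23  23  56 113 157 167 166 166 163 165 164 165 164 164
184  71 111 152 162 154 121  62  23  21  37  35  26  22  23  24  21  24  21  27  40  87 136 159 162 162 163 162 165 163 164 164 165
186  54  84 124 153 155 131  77  51  56  57  57  38  24  17  25  29  57 102 136 144 150 160 162 164 163 164 163 166
[... 1788 characters left out ...]
  13  18  19  11  18  14  10  15  16  29  42  52  59  64  62
283  19  24  13  16  23  19  15  15  12  10  14  12  15  13  16  15  17  12  11  12  12  10  15  27  42  48  45  42  38  34  29
286  25  21  25  28  25  23  27  21  15  17  10  13  14  15  14  15  11  14  11  17  17  21  19  14  19  18  19  20  21  22  18
289  21  17  26  19  16  22  27  29  16  19  13  10   8  16  14  17  12  15   9  17   9  18  17  19  19  17  23  26  23  28  22
292  40  34  39  41  46  47  47  48  42  31  18  14  12  19  14  12  10  14  14  19  17  22  15  18  21  23  20  22  25  23  24
295  76  60  49  48  51  47  46  36  21   8   9  14  17  12  22  18  18  15  22  21  19  19  21  21  20  19  29  24  23  29  24
```

```bash
python3 - <<'E'
from m import *
s=camera("side");f=s["frame"].astype(int);f0=pickle.load(open("side.pkl","rb"))["frame"].astype(int)
for v in range(180,200,1): print(v,' '.join(f"{a:3d}" for a in (f[v,332:358,0]-f[v,332:358,2])),'|',' '.join(f"{int(a):3d}" for a in f0[v,332:358].mean(1)))
save(s,"p6.png",(325,165,365,205),15)
E
```

```text
180   7   7  10  10  11  10  12   9   4   1  -4  -3  -3  -2  -6   0  -2  -2  -1  -2  -1  -3   1   5   7   9 |  90 118 149 164 165 166 165 164 164 165 164 164 165 165 163 163 164 164 164 164 164 164 166 165 167 168
181   8   8   9  11  11  12  11   9   4  -1  -1  -2  -1   0  -2  -6  -3   1  -4  -1  -5  -1   1   5   9  11 | 108 141 161 166 165 164 165 163 164 163 163 164 164 163 163 164 164 164 163 165 166 165 165 166 167 168
182   4   5   7   9  11  11   9   8   4  -1   1   0   1  -2  -4  -3  -3  -4   0  -4  -3  -3   3   6   9  10 | 106 130 148 159 162 162 163 163 164 164 164 162 163 161 162 166 166 164 166 164 165 166 167 167 166 168
183  -1   1   3   8  10  10  10   8   4   0  -3   1   0  -1  -4  -3  -4  -1  -2  -2  -3   0   1   6   9  11 |  81 101 130 148 159 163 163 164 164 163 165 166 165 163 164 165 165 165 164 165 165 164 165 167 166 167
184  -3  -2   0   5  10  10  10   7   3  -2   2  -1  -1   0  -1   1  -1  -5  -4  -3  -1   0   4   7  10  10 |  62  84 116 136 155 163 164 162 163 165 165 165 165 164 164 163 161 161 162 164 164 164 164 164 165 164
185  -2  -4   0   3   8   9   
[... 2479 characters left out ...]
10 110 111 110 109 110 110 109 110 109 108 110 120 143 159
197  -2  -2  -4  -2  -3  -3  -2  -3  -3  -4  -1  -4  -3  -2  -2  -5  -4  -6  -5  -4  -5  -5  -5  -3   1   8 |  58  57  55  59  67  86 108 112 114 111 111 112 109 109 110 110 108 109 109 110 110 109 109 114 131 155
198  -4  -4  -4  -2  -2  -3  -2  -2  -3  -1  -3  -3  -2  -3  -2  -3  -5  -7  -7  -7  -5  -5  -6  -5  -1   5 |  57  57  57  58  68  88 109 113 112 113 112 112 111 111 111 110 110 110 111 111 109 109 110 111 123 145
199  -3  -3  -4  -2  -4  -2  -2  -3  -3  -3  -5  -2  -3  -2  -2  -2  -5  -7  -6  -6  -6  -5  -5  -6  -3   4 |  59  60  58  57  69  92 108 113 113 114 112 114 111 112 111 111 110 110 110 111 112 109 111 111 118 141
```

View pics/p6.png

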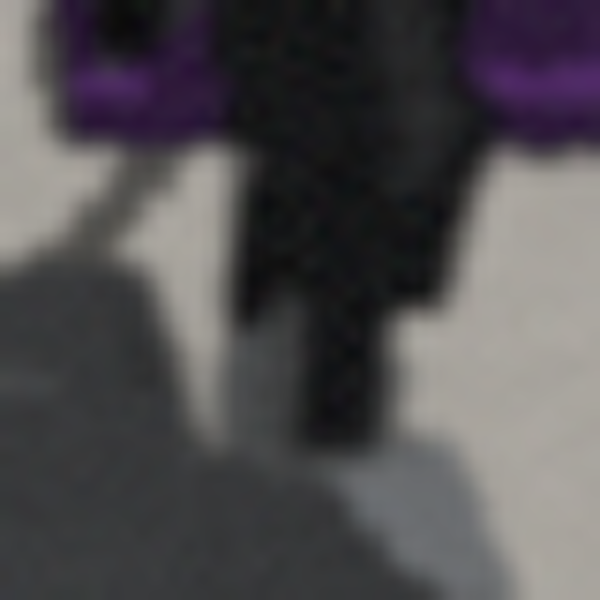

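p6 shows the tin held upright, spanning crop x 220–395 and y 290–450, about 36 x 12 mm. It is centred on the tool and behind the near finger. Next I'll lift and carry it over the plate.

>>> jog_arm --turn '[[0, 0, 0], [0, 0, 0], [0, 0, 0], [0, 0, 0], [0, 0, 0], [0, 0, 0], [0, 0, 0], [0, 0, 0], [0, 0, 0], [0, 0, 0], [0, 0, 0], [0, 0, 0]]' --delta_pos '[[0, 0, -30], [0, 0, -70], [0, 0, -110], [20, -40, -130], [43, -85, -130], [65, -130, -130], [90, -180, -130], [115, -230, -130], [140, -280, -130], [165, -330, -130], [188, -375, -130], [188, -375, -130]]' --fingers '[0.7, 0.7, 0.7, 0.7, 0.7, 0.7, 0.7, 0.7, 0.7, 0.7, 0.7, 0.7]'

```text
t: 12.42
ee_pos: [0.544, 0.1842, 0.1825]
eef_rot: [[0.978, 0.206, -0.0], [0.206, -0.978, 0.0], [-0.0, -0.001, -1.0]]
ft_force: [-0.2, -0.1, 0.7]
width: 0.0342
finger_force: 25.1
```

>>> jog_arm --turn '[[0, 0, 0], [0, 0, 0], [0, 0, 0], [0, 0, 0], [0, 0, 0]]' --delta_pos '[[0, 0, 25], [0, 0, 50], [0, 0, 75], [0, 0, 85], [0, 0, 85]]' --fingers '[0.7, 0.7, 0.7, 0.7, 0.7]'

```text
t: 13.05
ee_pos: [0.5434, 0.1806, 0.098]
eef_rot: [[0.979, 0.202, -0.001], [0.202, -0.979, -0.0], [-0.001, 0.0, -1.0]]
ft_force: [-0.3, 0.2, -0.9]
width: 0.0343
finger_force: 25.1
```

```bash
python3 - <<'E'
from m import *
# tin_a vs plate from the stored images: plate centre by brightness mask of the ring line
c=pickle.load(open("top.pkl","rb"));g=c["frame"][210:270,160:225].mean(2).astype(np.float32)
b=cv2.GaussianBlur(g,(0,0),4)-g
T=[]
for cx in np.arange(185,198,.5):
  for cy in np.arange(232,246,.5):
    a=np.linspace(0,6.28,120,endpoint=False)
    m=cv2.remap(b,(cx-160+12*np.cos(a)).astype(np.float32)[None],(cy-210+12*np.sin(a)).astype(np.float32)[None],cv2.INTER_LINEAR)
    T.append((m.mean(),cx,cy))
T.sort();print([(t,ray(c,t[1],t[2],.07).round(4)) for t in T[-3:]])
o=observe();print(o["t"],o["ee_pos"],o["ft_force"],o["width"],o["finger_force"])
E
```

```text
[((np.float32(13.906149), np.float64(191.0), np.float64(239.0)), array([0.5418, 0.1794, 0.07  ])), ((np.float32(14.069363), np.float64(190.5), np.float64(238.5)), array([0.5431, 0.1807, 0.07  ])), ((np.float32(14.240905), np.float64(190.5), np.float64(239.0)), array([0.5418, 0.1806, 0.07  ]))]
13.05 [0.54344914 0.18060878 0.09798276] [-0.26722189  0.23469128 -0.8915726 ] 0.03432019437070741 25.130448639392853
```

The ring line confirms the plate centre at (0.542, 0.180). I'll descend gently.

>>> jog_arm --turn '[[0, 0, 0], [0, 0, 0], [0, 0, 0], [0, 0, 0]]' --delta_pos '[[0, 0, 5], [0, 0, 10], [0, 0, 12], [0, 0, 12]]' --fingers '[0.7, 0.7, 0.7, 0.7]'

```text
t: 13.55
ee_pos: [0.5438, 0.1812, 0.0863]
eef_rot: [[0.979, 0.202, -0.0], [0.202, -0.979, -0.0], [-0.0, 0.0, -1.0]]
ft_force: [0.3, 0.9, -0.2]
width: 0.0341
finger_force: 25.1
```

>>> jog_arm --turn '[[0, 0, 0], [0, 0, 0], [0, 0, 0], [0, 0, 0]]' --delta_pos '[[0, 0, 1], [0, 0, 2], [0, 0, 2], [0, 0, 2]]' --fingers '[0.7, 0.7, 0.7, 0.7]'

```text
t: 14.05
ee_pos: [0.5439, 0.1812, 0.0844]
eef_rot: [[0.979, 0.202, 0.0], [0.202, -0.979, -0.0], [0.0, 0.0, -1.0]]
ft_force: [-0.8, 0.8, -0.6]
width: 0.0343
finger_force: 25.1
```

>>> jog_arm --turn '[[0, 0, 0], [0, 0, 0], [0, 0, 0]]' --delta_pos '[[0, 0, 0.5], [0, 0, 1], [0, 0, 1]]' --fingers '[0.7, 0.7, 0.7]'

```text
t: 14.42
ee_pos: [0.5438, 0.1812, 0.0832]
eef_rot: [[0.979, 0.202, -0.0], [0.202, -0.979, 0.0], [-0.0, -0.0, -1.0]]
ft_force: [-0.2, -0.6, -0.4]
width: 0.0343
finger_force: 25.1
```

>>> jog_arm --turn '[[0, 0, 0], [0, 0, 0], [0, 0, 0]]' --delta_pos '[[0, 0, 0.5], [0, 0, 0.5], [0, 0, 0.5]]' --fingers '[0.7, 0.7, 0.7]'

```text
t: 14.8
ee_pos: [0.5438, 0.1812, 0.0828]
eef_rot: [[0.979, 0.202, -0.0], [0.202, -0.979, 0.0], [-0.0, -0.0, -1.0]]
ft_force: [-0.1, -0.6, -0.6]
width: 0.0343
finger_force: 25.1
```

>>> jog_arm --turn '[[0, 0, 0], [0, 0, 0], [0, 0, 0]]' --delta_pos '[[0, 0, 0.5], [0, 0, 0.5], [0, 0, 0.5]]' --fingers '[0.7, 0.7, 0.7]'

```text
t: 15.18
ee_pos: [0.5439, 0.1812, 0.0824]
eef_rot: [[0.979, 0.202, 0.0], [0.202, -0.979, -0.0], [0.0, 0.0, -1.0]]
ft_force: [-0.1, 0.0, 1.0]
width: 0.0345
finger_force: 25.2
```

>>> jog_arm --turn '[[0, 0, 0], [0, 0, 0], [0, 0, 0]]' --delta_pos '[[0, 0, 0.5], [0, 0, 0.5], [0, 0, 0.5]]' --fingers '[0.7, 0.7, 0.7]'

```text
t: 15.55
ee_pos: [0.5439, 0.1812, 0.0819]
eef_rot: [[0.979, 0.202, 0.0], [0.202, -0.979, 0.0], [0.0, 0.0, -1.0]]
ft_force: [-2.0, -0.4, 1.9]
width: 0.0339
finger_force: 25.4
```

Light contact at about 2 N. I'll open slowly and lift away.

>>> jog_arm --turn '[[0, 0, 0], [0, 0, 0], [0, 0, 0], [0, 0, 0], [0, 0, 0]]' --delta_pos '[[0, 0, 0], [0, 0, 0], [0, 0, 0], [0, 0, 0], [0, 0, 0]]' --fingers '[0.55, 0.45, 0.35, 0.3, 0.3]'

```text
t: 16.18
ee_pos: [0.5438, 0.1812, 0.0818]
eef_rot: [[0.979, 0.202, -0.0], [0.202, -0.979, 0.0], [-0.0, -0.0, -1.0]]
ft_force: [-1.0, 0.0, 0.1]
width: 0.0601
finger_force: 0.0
```

>>> jog_arm --turn '[[0, 0, 0], [0, 0, 0], [0, 0, 0], [0, 0, 0], [0, 0, 0], [0, 0, 0], [0, 0, 0], [0, 0, 0], [0, 0, 0], [0, 0, 0], [0, 0, 0]]' --delta_pos '[[0, 0, -15], [0, 0, -40], [0, 0, -80], [0, 0, -120], [-50, 0, -150], [-100, 0, -150], [-150, 0, -150], [-200, 0, -150], [-200, 50, -150], [-200, 50, -150], [-200, 50, -150]]' --fingers '[0.3, 0.3, 0.3, 0.3, 0.3, 0.3, 0.3, 0.3, 0.3, 0.3, 0.3]'

```text
t: 17.55
ee_pos: [0.3584, 0.0918, 0.2325]
eef_rot: [[0.98, 0.201, 0.001], [0.201, -0.98, 0.0], [0.001, -0.0, -1.0]]
ft_force: [0.0, -0.3, 0.4]
width: 0.0599
finger_force: 0.0
```

```bash
python3 - <<'E'
from m import *
c=camera("top");s=camera("side")
for cc,(x0,y0,x1,y1),n in((c,(165,215,217,262),"top"),(s,(268,268,318,305),"side"),(c,(330,250,362,276),"mag")):
    g=cc["frame"][y0:y1,x0:x1];m=(g.min(2)>145).astype(np.uint8)
    _,l,st,ct=cv2.connectedComponentsWithStats(m)
    z=.082 if n!="mag" else .04
    for i in range(1,len(st)):
        if st[i,4]>40: p=ct[i]+[x0,y0];print(n,p,st[i],ray(cc,*p,z))
print("expected top px",proj(c,[.542,.18,.082]),proj(s,[.542,.18,.082]))
f=c["frame"].mean(2)[228:246,300:318];v,u=np.where(f<45);print("knob",u.mean()+300,v.mean()+228,"top",observe()["ee_pos"],observe()["t"],observe()["ft_force"])
f=pickle.load(open("top.pkl","rb"))["frame"].mean(2)[228:246,300:318];v,u=np.where(f<45);print("knob before",u.mean()+300,v.mean()+228)
E
```

```text
top [189.72391304 236.52282609] [  0   0  52  47 920] [0.54657254 0.18038477 0.082     ]
top [190.         238.39597315] [ 19  17  13  14 149] [0.54188534 0.17948467 0.082     ]
side [294.84236453 270.8226601 ] [  0   0  50  13 203] [0.53801864 0.14735836 0.082     ]
side [292.09027778 283.09722222] [ 16  10  17  11 144] [0.54017419 0.18280162 0.082     ]
mag [359.13207547 259.59433962] [ 25   0   7  26 106] [ 0.49613114 -0.2486791   0.04      ]
mag [345.47321429 264.27678571] [ 10   9  12  11 112] [ 0.48381784 -0.21328129  0.04      ]
expected top px (np.float64(189.79472240499706), np.float64(238.34826684134902)) (np.float64(291.3222102286716), np.float64(282.0085885757252))
knob 310.0882352941176 236.35294117647058 top [0.35815327 0.09229062 0.2321099 ] 17.65 [-0.74935693  0.17189576  0.19517037]
knob before 310.1842105263158 236.55263157894737
```

The tin stands in the middle of the ring, within about 1 mm. The lever is at rest and the magazine tins are in place, so I'm handing in.

```bash
python3 -c "
from rig import close_job
print(close_job())"
```

```text
the job is handed in; nothing more can be done
None
```

The job is handed in at about 18 s: one tin was dispensed and set within about 1 mm of the plate centre by the top camera, the lever is back at rest, and the other tins are still in the magazine; no verdict came back.

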